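# Put the spice jars and bench scrapers away

### The job

Tidy the baking corner: stand every spice jar that is in or in front of the spice stand fully down in a tube that fits it closely (thick green-capped jars in the wide tubes, slim dark-capped ones in the slim tubes; a slim jar may be in a wide tube by mistake and must be moved), and move every bench scraper from the drying rack into a slot of the slotted block, blade down and fully home. One tube or slot holds one item; leave the two tins, the mugs and the two jars in the back left corner where they are.

Things in the scene. Friction and masses are not known exactly. Their poses are not given: they have to be found in the camera images.
- jar_green_a_mid (a point): Centre of a thick spice jar: upright cylinder 46 mm across, 105 mm tall, green screw cap (top 21 mm, as wide as the jar), 0.11 kg. The point is on the axis 52.5 mm above the underside; z points up the jar. Belongs in a wide tube. May be absent.
- jar_green_b_mid (a point): Centre of a thick spice jar: upright cylinder 46 mm across, 105 mm tall, green screw cap (top 21 mm, as wide as the jar), 0.11 kg. The point is on the axis 52.5 mm above the underside; z points up the jar. Belongs in a wide tube. May be absent.
- jar_dark_a_mid (a point): Centre of a slim spice jar: upright cylinder 41 mm across, 105 mm tall, dark screw cap (top 21 mm, as wide as the jar), 0.11 kg. The point is on the axis 52.5 mm above the underside; z points up the jar. Belongs in a slim tube. May be absent. This one starts in a wide tube by mistake.
- jar_dark_b_mid (a point): Centre of a slim spice jar: upright cylinder 41 mm across, 105 mm tall, dark screw cap (top 21 mm, as wide as the jar), 0.11 kg. The point is on the axis 52.5 mm above the underside; z points up the jar. Belongs in a slim tube. May be absent.
- wide0 (a point): Centre of the floor of a wide tube of the fixed spice stand (a row of four), 10 mm above the counter, z up. Vertical aluminium tube, inner diameter 50 mm, rim 54 mm above this point, the last 9 mm flared to 60 mm inside and 66 mm outside; green tab on the board's edge. A seated jar's underside is at this point.
- wide1 (a point): Centre of the floor of a wide tube of the fixed spice stand (a row of four), 10 mm above the counter, z up. Vertical aluminium tube, inner diameter 50 mm, rim 54 mm above this point, the last 9 mm flared to 60 mm inside and 66 mm outside; green tab on the board's edge. A seated jar's underside is at this point.
- slim0 (a point): Centre of the floor of a slim tube of the fixed spice stand (a row of four), 10 mm above the counter, z up. Vertical aluminium tube, inner diameter 44 mm, rim 54 mm above this point, the last 9 mm flared to 54 mm inside and 60 mm outside; black tab on the board's edge. A seated jar's underside is at this point.
- slim1 (a point): Centre of the floor of a slim tube of the fixed spice stand (a row of four), 10 mm above the counter, z up. Vertical aluminium tube, inner diameter 44 mm, rim 54 mm above this point, the last 9 mm flared to 54 mm inside and 60 mm outside; black tab on the board's edge. A seated jar's underside is at this point.
- scraper_red_grip (a point): Centre of the red handle of a bench scraper: handle 22 x 98 x 28 mm (x, y, z), below it a steel blade 4 mm thick, 84 mm wide, reaching 62 mm down from the handle's underside; 90 mm tall, 0.12 kg. Point is 76 mm above the blade's lower edge; x is the blade's normal, y along the handle, z up. Stands in the drying rack, may lean a little. May be absent.
- scraper_blue_grip (a point): Centre of the blue handle of a bench scraper: handle 22 x 98 x 28 mm (x, y, z), below it a steel blade 4 mm thick, 84 mm wide, reaching 62 mm down from the handle's underside; 90 mm tall, 0.12 kg. Point is 76 mm above the blade's lower edge; x is the blade's normal, y along the handle, z up. Stands in the drying rack, may lean a little. May be absent.
- slot0 (a point): Middle of the mouth of one slot of the slotted wooden block, in its top face, 70 mm above the counter. The slot runs along y, is 7 mm wide (x; rounded edges widen the mouth to 14 mm), 96 mm long, 62 mm deep. A scraper that is home has the underside of its handle on the top face (within 2 mm), handle centre about 14 mm above this point.
- slot1 (a point): Middle of the mouth of one slot of the slotted wooden block, in its top face, 70 mm above the counter. The slot runs along y, is 7 mm wide (x; rounded edges widen the mouth to 14 mm), 96 mm long, 62 mm deep. A scraper that is home has the underside of its handle on the top face (within 2 mm), handle centre about 14 mm above this point.
- slot_block: Wooden block 112 x 112 x 70 mm, loose on the counter (0.95 kg, it can be shoved), two slots along y, 60 mm apart in x; their end boards reach 48 mm above the counter. Origin under its centre.
- drying_rack: Wooden rack 104 x 104 mm fixed to the counter: base 12 mm thick with dowels 30 mm above it; two places 60 mm apart in x, each a loose 7 mm gap in which a scraper stands on the base, blade along y. Lift scrapers straight up. Origin under its centre.
- jar_green_a: The thick green-capped jar above, origin at the centre of its underside.
- jar_green_b: The other thick green-capped jar, origin at the centre of its underside.
- jar_dark_a: The slim dark-capped jar that starts in a wide tube, origin at the centre of its underside.
- jar_dark_b: The other slim dark-capped jar, origin at the centre of its underside.
- scraper_red: The scraper with the red handle, origin at the middle of the blade's lower edge.
- scraper_blue: The scraper with the blue handle, origin at the middle of the blade's lower edge.
- tuna: Flat tin, 86 mm across, 40 mm tall, origin under its centre. To be left alone.
- tin_a: Tall red tin, 75 mm across, 110 mm tall, origin under its centre. To be left alone.
- mug_a: Dark green mug, 92 x 125 x 100 mm with its handle, origin under its centre. To be left alone.
There are look-alikes about, which are no part of the job. Several things look just like the jar_green_b: the one meant starts nearest to the robot's base.

How it is judged:
By the outcome, as a careful person would: the job done as asked, in the order asked, and still so for the second after the job is handed in, with the robot touching nothing.
Of jar_green_a, jar_green_b, jar_dark_a, jar_dark_b only 3 to 4 are there at a start; the rules pass over those that are not, and their reading is None.
Of scraper_red, scraper_blue only 1 to 2 are there at a start; the rules pass over those that are not, and their reading is None.
At some moment in a run one of slot_block may be knocked a few centimetres aside while the robot is not near it.
It also fails if it takes over 210 s, if anything falls off the work surface, if the arm or the gripper's body presses on something with over 40 N, if the wrist force passes 120 N, or if a joint passes its speed limit or range.

### The arm

A 6-joint arm with a two-finger parallel gripper is mounted at the origin on a cart in front of the work surface, level with it; the furniture and walls round the work are solid. World frame = base frame: x ahead of the robot, y to its left, z up, the work surface at z = 0. Lengths are in mm, angles in rad, forces in N, time in s.
With the tool pointing down it reaches from about 275 to 825 mm from the base axis. Payload 4.9 kg.
Tool frame: the origin (TCP) lies at the very end of the fingers, on their centre line; the grasp point (between the pads) lies 19 mm behind it; z points along the fingers, y is the line along which they close (so a half turn about z gives the same grasp; the last joint's range is limited). The gripper opens to 85 mm and grips with 20 to 120 N. Pads are 22 mm wide; open, the fingers measure 114 mm over their backs; the gripper's body (76 mm by 85 mm) begins 54 mm behind the grasp point. The pads swing forward as they close: fully open they stand 13 mm farther back than shut.
Start: joints at [1.179, 0.326, -0.193, 1.052, 0, 1.437], TCP at [140.218, 531.843, 231.281] pointing down, gripper open.
Joint ranges: [-2.65, 2.65], [-0.97, 1.79], [-1.3, 1.35], [-1.93, 2.1], [-1.47, 1.37], [-3.14, 3.14]. Speed limits (rad/s): [2.57, 2.57, 3.14, 3.14, 3.14, 3.14].

### API

Orientations are given as [roll, pitch, yaw] about the fixed x, y, z axes, in that order (R = Rz(yaw) Ry(pitch) Rx(roll)).
In Python, from bench import bot, solve_ik, imaging gives the robot as it stands. Calls block until the motion is done:
- bot.move_ptp(position, orientation): joint-space move of the TCP to a pose.
- bot.movel(position, rot=None, max_speed=150, threshold=None): straight line of the TCP; rot=None keeps the orientation; max_speed is the mean speed in mm/s. With threshold (N) it stops when the force on the tool has changed by that much, and returns True; else False.
- bot.move_j(angles): joint-space move.
- bot.grip(opening, effort=None): opening from 0.0 (shut) to 1.0 (fully open); effort is the grip in N (None keeps the last); returns when the fingers have stopped.
- bot.dwell(seconds).
- solve_ik(position, orientation): joint angles nearest the present ones, or None.
- bot.get_state(): the state.
- imaging.capture(name): name is "scene" or "side" or "wrist"; returns the picture (384x512x3 uint8, blue, green, red); there is no depth.
- imaging.camera_model(name): a dict with "K" (3x3 intrinsics, pixels), "position" and "rotation" of the camera in the world. Camera axes: x right, y up, looking along -z (the intrinsics and any distortion apply to the point x, -y, -z); pixel columns grow to the right and rows downward; lengths in mm; the calibration is good to about 2 mm. The wrist camera is an equidistant fisheye: a pixel r from the principal point sees the ray r / f radians off the axis. A picture is of the moment at which its call begins: read the wrist's pose just before it. camera_model takes no time and is no camera call; for the wrist camera it gives the pose at the moment of the call.
A pose or a line that the arm cannot do raises bot.IKError and nothing moves.
- bot.sign_off(): hands the job in; it is judged then, once.
The state is a dict: "t": time; "qpos": joint angles; "joint_velocities": joint speeds; "effort": joint torques, N m; "tcp_pos": TCP position; "orientation": TCP orientation; "contact_force": force on the tool from outside, world axes, zero at the start; "wrist_torque": the same for the moment, N m; "opening": opening from 0.0 (shut) to 1.0 (fully open); "gripper_force": force on a finger pad.
Only numpy, scipy, OpenCV 4.12 (cv2) and the standard library are available. Lean on these libraries where they do the work, as an engineer would, in place of code of your own. Each camera call takes 0.05 s, during which the arm holds its last target. There are 200 camera calls.

## Working session

There is one attempt and no reset: what is moved stays moved. The work goes in short steps, each a Python script; the robot and the scene stay as the last script left them, time stands still between calls to the robot, and variables do not carry over. Pictures are saved under pics/ and viewed, at most 14 in all, crops included, and the job is handed in when it is done.

```bash
ls; mkdir -p pics; python3 - <<'E'
from bench import bot, imaging
import cv2
for n in ["scene","side","wrist"]:
    m=imaging.camera_model(n); im=imaging.capture(n); cv2.imwrite(f"pics/{n}0.png",im)
    print(n,m)
print(bot.get_state())
E
```

```text
pics
scene {'K': array([[401.84918893,   0.        , 251.42457673],
       [  0.        , 401.84918893, 185.6264884 ],
       [  0.        ,   0.        ,   1.        ]]), 'position': array([ 765.84233034, -695.83863822, 1302.39029108]), 'rotation': array([ 0.58021561, -0.00696636,  0.3380295 ])}
side {'K': array([[369.50233968,   0.        , 255.07006438],
       [  0.        , 369.50233968, 184.04265716],
       [  0.        ,   0.        ,   1.        ]]), 'position': array([1242.95419198, -325.58181356,  956.50811982]), 'rotation': array([0.73842433, 0.01970398, 1.0902654 ])}
wrist {'K': array([[297.31863964,   0.        , 253.630223  ],
       [  0.        , 297.31863964, 190.27200951],
       [  0.        ,   0.        ,   1.        ]]), 'position': array([ 72.82964771, 548.81866302, 372.06738006]), 'rotation': array([-0.27222566,  0.00145721,  1.3122398 ])}
{'t': 0.15, 'qpos': array([ 1.17877763e+00,  3.26774400e-01, -1.93324345e-01,  1.05200199e+00,
        9.17178087e-06,  1.43655570e+00]), 'joint_velocities': array([ 0.00086864, -0.00238896,  0.00123138, -0.0024065 ,  0.00075751,
        0.00020789]), 'effort': array([-2.92226459e-04, -4.43704319e+01,  2.62663919e+01,  1.04606361e-02,
       -2.31818476e-04, -7.79713957e-06]), 'tcp_pos': array([140.05655106, 531.42802368, 230.69262689]), 'orientation': array([-3.14030121e+00, -1.83668661e-04,  2.88381446e+00]), 'contact_force': array([ 0.60423373,  0.3512242 , -0.58784324]), 'wrist_torque': array([-0.01060254, -0.00433794,  0.0003586 ]), 'gripper_force': 0.0, 'opening': 1.0028347261162587}
```

```bash
cat > pv.py <<'E'
import cv2,sys
a=cv2.imread(sys.argv[1]);cv2.imwrite(sys.argv[2],cv2.resize(a,(800,600),interpolation=cv2.INTER_CUBIC))
E
python3 pv.py pics/scene0.png pics/scene0b.png; python3 pv.py pics/side0.png pics/side0b.png
```

```text
(no output)
```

View pics/scene0b.png

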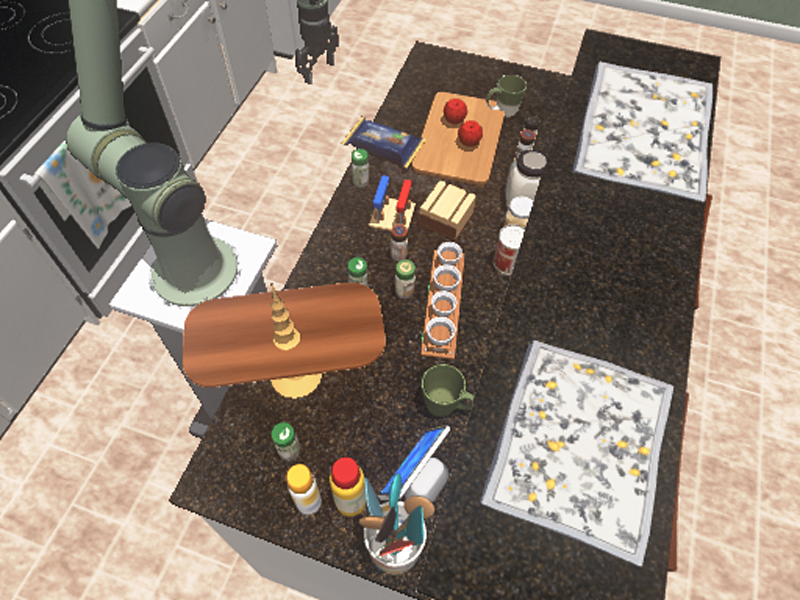

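View pics/side0b.png

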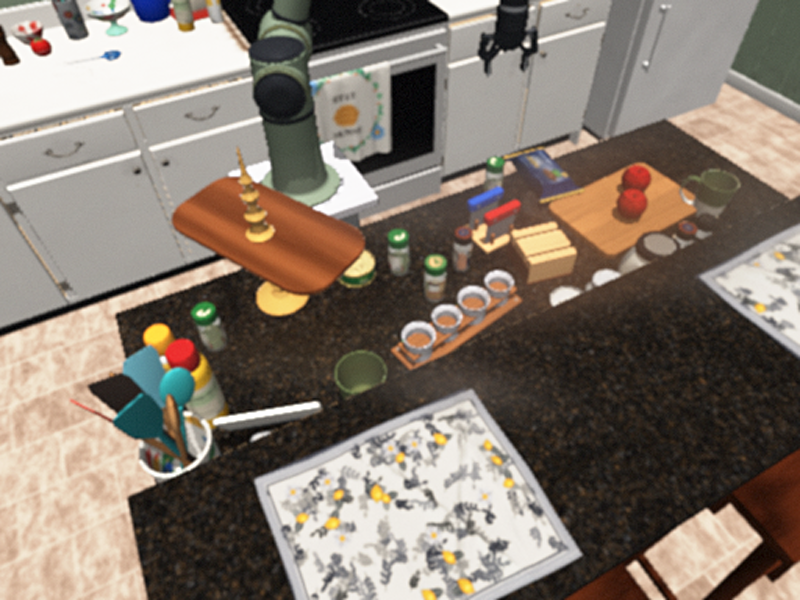

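The four tubes look empty, so jar_dark_a seems to be absent. There are four green-capped jars, one dark jar, two scrapers at about (382,185) and (404,190), and a tray overhanging the work area. Next I'll triangulate these.

```bash
cat > h.py <<'E'
from bench import bot, solve_ik, imaging
import numpy as np, cv2
from scipy.spatial.transform import Rotation as R
def ray(n,uv,m=None):
    m=m or imaging.camera_model(n);K=m["K"]
    a=(np.array(uv,float)-K[:2,2])/K[0,0]
    if n=="wrist":
        r=np.hypot(*a); s=np.sinc(r/np.pi); d=np.array([a[0]*s,-a[1]*s,-np.cos(r)])
    else: d=np.array([a[0],-a[1],-1]);d/=np.linalg.norm(d)
    return m["position"],R.from_euler("xyz",m["rotation"]).apply(d)
def tri(rays):
    A=0;b=0
    for p,d in rays:
        P=np.eye(3)-np.outer(d,d);A=A+P;b=b+P@p
    x=np.linalg.solve(A,b)
    return x,max(np.linalg.norm((np.eye(3)-np.outer(d,d))@(x-p)) for p,d in rays)
def onz(n,uv,z,m=None):
    p,d=ray(n,uv,m);return p+d*(z-p[2])/d[2]
def proj(n,X,m=None):
    m=m or imaging.camera_model(n);K=m["K"]
    c=R.from_euler("xyz",m["rotation"]).inv().apply(np.array(X,float)-m["position"])
    v=np.array([c[0],-c[1]]);w=-c[2]
    if n=="wrist":
        r=np.hypot(*v);v=v/max(r,1e-9)*np.arctan2(r,w)
    else: v=v/w
    return v*K[0,0]+K[:2,2]
E
python3 - <<'E'
from h import *
P=dict(P1=(361,155,495,160),P2=(358,263,398,236),P3=(405,266,435,262),P4=(284,432,204,311),dark=(400,231,463,233),
t0=(449,254,500,284),t1=(446,278,475,300),t2=(442,303,447,317),t3=(440,330,418,337),blue=(382,185,486,198),red=(404,190,503,211),
block=(449,203,543,242),tip=(275,287,239,150),trayNR=(376,290,360,250),mug=(443,380,360,365),apple=(470,130,632,202),foot=(297,383,282,297))
for k,v in P.items():
    x,e=tri([ray("scene",np.array(v[:2])/1.5625),ray("side",np.array(v[2:])/1.5625)])
    print(k,x.round(),round(e,1))
print(onz("scene",(358/1.5625,263/1.5625),105).round())
for u in [(185,370),(183,315),(385,340),(381,288),(360,286)]: print("tray z=200",onz("scene",np.array(u)/1.5625,200).round())
s=imaging.capture("scene");cv2.imwrite("pics/crop1.png",cv2.resize(s[85:245,180:340],(800,600)[:1]*2 if 0 else (600,600),interpolation=cv2.INTER_CUBIC))
E
```

```text
P1 [295. 415. 115.] 1.4
P2 [412.  89. 106.] 2.0
P3 [518. 120. 103.] 1.4
P4 [ 421. -342.  105.] 0.2
dark [473. 215. 105.] 0.1
t0 [597. 233.  48.] 2.1
t1 [611. 161.  49.] 2.5
t2 [623.  87.  51.] 1.4
t3 [640.  12.  54.] 0.4
blue [379. 343.  93.] 6.9
red [437. 350.  91.] 5.0
block [553. 374.  71.] 2.2
tip [ 380. -193.  396.] 2.3
trayNR [504. -34. 204.] 7.3
mug [ 686. -132.  113.] 1.3
apple [530. 661.  58.] 2.1
foot [ 366. -187.   -4.] 8.3
[411.  91. 105.]
tray z=200 [ 216. -321.  200.]
tray z=200 [ 150. -213.  200.]
tray z=200 [ 558. -129.  200.]
tray z=200 [508. -15. 200.]
tray z=200 [465. -25. 200.]
```

View pics/crop1.png

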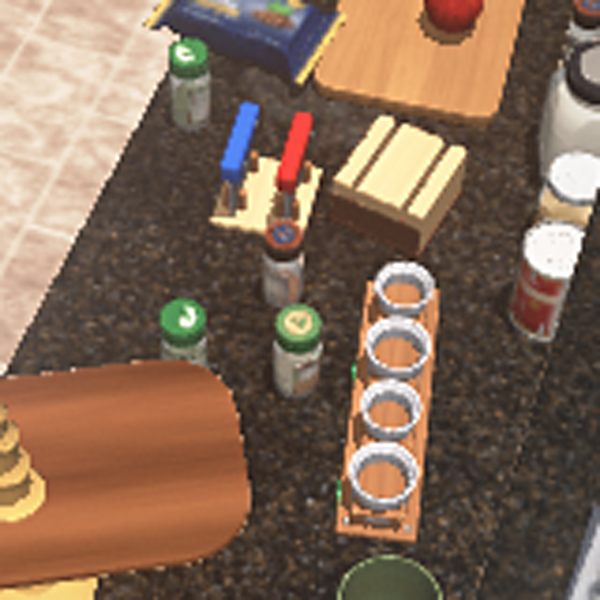

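```bash
python3 - <<'E'
from h import *
import pickle
o=[np.pi,0,1.76]; D={}
for k,p in dict(A=(600,90,320),B=(440,180,330)).items():
    bot.move_ptp(p,o); bot.dwell(.2); m=imaging.camera_model("wrist");im=imaging.capture("wrist")
    D[k]=m; cv2.imwrite(f"pics/w{k}.png",im); print(bot.get_state()["t"],m["position"],bot.get_state()["qpos"].round(2))
    cv2.imwrite(f"pics/w{k}b.png",cv2.resize(im,(800,600),interpolation=cv2.INTER_CUBIC))
pickle.dump(D,open("wm.pkl","wb"))
E
```

```text
2.75 [585.59619981 157.60649234 461.45377668] [0.03 0.4  0.14 1.31 0.   1.41]
3.7667 [427.28154637 246.33213189 471.05366259] [ 0.23  0.14 -0.19  1.25 -0.    1.61]
```

View pics/wAb.png

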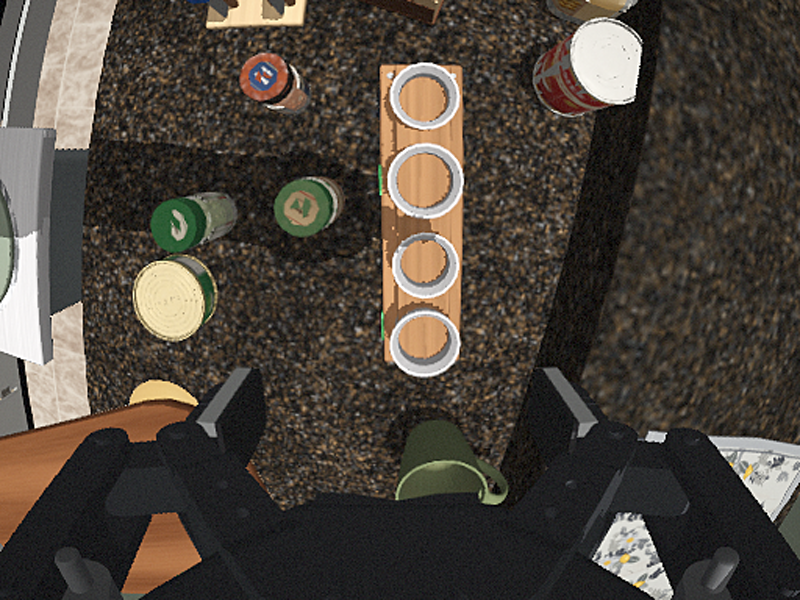

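View pics/wBb.png

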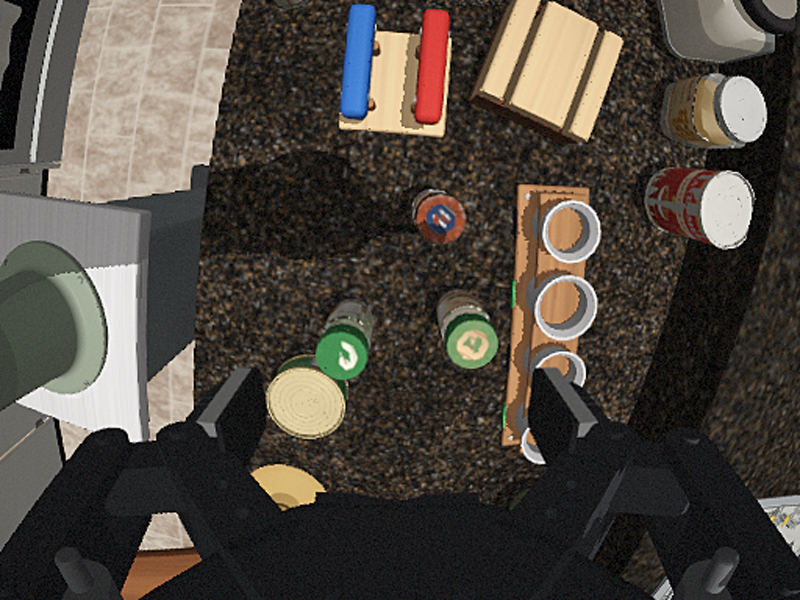

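The wrist views confirm the green tabs, at (380,180) and (382,325), mark rims 2 and 4 as wide, and every tube is empty. The jar cap centres in view A are at (178,223), (303,206) and (265,77), and a tin stands next to the first jar. The slotted block is yawed relative to the rack.

```bash
python3 - <<'E'
from h import *
import pickle
D=pickle.load(open("wm.pkl","rb"));s=512/800;f=lambda a:np.array(a)*s
def rA(u):return ray("wrist",f(u),D["A"])
def rB(u):return ray("wrist",f(u),D["B"])
for n,a,b,z in [("t0",(425,96),(570,231),64),("t1",(426,181),(565,307),64),("t2",(425,265),None,64),("t3",(425,343),None,64),("P2",(178,223),(343,350),105),("P3",(303,206),(471,344),105),("dk",(265,77),(440,217),105),("tuna",(175,298),(307,402),40)]:
    oz=[onz("wrist",f(u),z,D[k]).round(1) for k,u in (("A",a),("B",b)) if u]
    print(n,oz,tri([rA(a),rB(b)]) if b else "")
for n,u,z in [("blue1",(363,10),102),("blue2",(355,113),102),("red1",(436,14),102),("red2",(429,118),102),
 ("s0a",(556,10),70),("s0b",(510,103),70),("s1a",(608,36),70),("s1b",(566,132),70)]: print(n,onz("wrist",f(u),z,D["B"]).round(1))
print(proj("wrist",bot.get_state()["tcp_pos"])/s)
E
```

```text
t0 [array([597. , 225.7,  64. ]), array([593.9, 226.6,  64. ])] (array([597.0113929 , 226.60285232,  56.81467937]), np.float64(0.36114514639940054))
t1 [array([611.8, 153.8,  64. ]), array([608.8, 155. ,  64. ])] (array([612.21534453, 153.55187739,  56.55717212]), np.float64(0.2530814211602356))
t2 [array([625.5,  82. ,  64. ])] 
t3 [array([640.5,  10.7,  64. ])] 
P2 [array([414.5,  88.5, 105. ]), array([410.1,  91.4, 105. ])] (array([409.48909985,  86.60038825,  94.23368006]), np.float64(0.25822902026925726))
P3 [array([519.4, 118.3, 105. ]), array([516.3, 116.9, 105. ])] (array([517.96245405, 116.63974444, 100.70798397]), np.float64(1.326590729392846))
dk [array([471. , 214.6, 105. ]), array([467.8, 216.9, 105. ])] (array([468.56293791, 216.03733662,  97.04438417]), np.float64(0.21750804327846449))
tuna [array([385.9,  -1.4,  40. ]), array([377.7,  -3.2,  40. ])] (array([377.16798139,  -9.40812941,  24.88193458]), np.float64(2.4447615254916135))
blue1 [376.4 372.4 102. ]
blue2 [386.7 285.9 102. ]
red1 [433.9 379.8 102. ]
red2 [444.3 292.5 102. ]
s0a [538.8 425.4  70. ]
s0b [512.  325.6  70. ]
s1a [592.6 417.   70. ]
s1b [567.4 313.5  70. ]
[400.44621217 379.77493613]
```

```bash
cat >> h.py <<'E'
o=[np.pi,0,1.772]
def st(tag=""):
    s=bot.get_state();print(tag,round(s["t"],1),s["tcp_pos"].round(1),"F",s["contact_force"].round(1),"op",round(s["opening"]*85,1),"gf",round(s["gripper_force"],1));return s
def pick(p,rel=62):
    bot.grip(.8); bot.move_ptp((*p,180),o); 
    if bot.movel((*p,rel),max_speed=120,threshold=15): st("HIT")
    bot.grip(0,60); st("gripped"); bot.movel((*p,215),max_speed=200)
def place(p,rel=62):
    bot.move_ptp((*p,215),o); bot.movel((*p,rel+68),max_speed=150); st("above")
    hit=bot.movel((*p,rel+8),max_speed=50,threshold=12); st(f"down hit={hit}"); return hit
def release(p):
    bot.grip(.75); z=bot.get_state()["tcp_pos"][2]; bot.movel((*p,215),max_speed=200)
E
python3 - <<'E'
from h import *
pick((517.5,117.5)); t=(611.,154.2); place(t)
E
```

```text
gripped 6.3 [518.3 117.6  63. ] F [-0.3  0.1  6.5] op 43.7 gf 60.6
above 8.4 [611.2 154.1 130.9] F [-0.3 -0.4 -0.6] op 43.7 gf 61.1
down hit=True 9.5 [610.6 154.1  72.9] F [-1.3  0.3  5.5] op 43.5 gf 61.5
```

Jar 1 touched down at the seated height (expected TCP z of about 73). I'll release it and carry on.

```bash
python3 - <<'E'
from h import *
release((611.,154.2))
pick((469.5,215.7)); t=(596,226.2)
if place(t) and bot.get_state()["tcp_pos"][2]<75:
    release(t); pick((411.5,89)); t=(639.5,10.7)
    if place(t) and bot.get_state()["tcp_pos"][2]<75: release(t)
E
```

```text
gripped 13.1 [470.1 215.9  62.9] F [-0.6 -0.6  5.7] op 39.0 gf 60.3
above 15.3 [596.2 226.5 131. ] F [ 0.3 -0.4 -1.1] op 39.3 gf 60.5
down hit=True 16.3 [596.4 226.2  72.9] F [-0.6 -0.2  4.4] op 39.4 gf 60.6
gripped 20.2 [411.7  88.9  62.9] F [-3.2 -0.2  7. ] op 43.7 gf 59.5
above 22.8 [639.9  11.  131.2] F [ 0.4 -0.3 -0.3] op 44.0 gf 60.7
down hit=True 23.9 [640.4  11.4  72.5] F [-0.5  0.6  4.5] op 43.9 gf 60.6
```

```bash
python3 - <<'E'
from h import *
import pickle
bot.move_ptp((495,250,330),o); bot.dwell(.2); m=imaging.camera_model("wrist");im=imaging.capture("wrist")
pickle.dump(m,open("wC.pkl","wb")); cv2.imwrite("pics/wC.png",cv2.resize(im,(800,600),interpolation=cv2.INTER_CUBIC)); st()
E
```

```text
26.4 [495.5 249.1 329.3] F [ 0.4  0.2 -0.3] op 63.7 gf 0.0
```

View pics/wC.png

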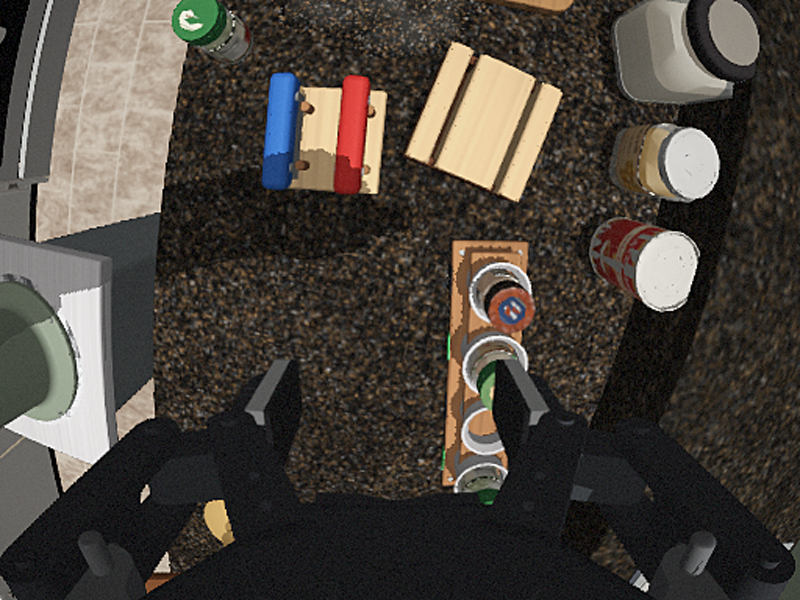

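Jars are seated in tubes 1, 2 and 4. The handles run from about (283,75) to (274,187) for blue and (357,78) to (346,191) for red. The slots run from about (475,56) to (434,163) and from (540,82) to (497,190).

```bash
python3 - <<'E'
from h import *
import pickle
m=pickle.load(open("wC.pkl","rb"));s=.64
for n,a,b,z in [("blue",(283,75),(274,187),102),("red",(357,78),(346,191),102),("s0",(475,56),(434,163),70),("s1",(540,82),(497,190),70),("L",(453,42),(407,156),70),("R",(562,91),(517,201),70)]:
    A=onz("wrist",np.array(a)*s,z,m);B=onz("wrist",np.array(b)*s,z,m);d=A-B
    print(n,((A+B)/2).round(1),np.linalg.norm(d).round(1),np.arctan2(d[1],d[0]).round(3))
im=cv2.imread("pics/wC.png");cv2.imwrite("pics/wCc.png",cv2.resize(im[20:220,240:580],None,fx=2.35,fy=2.35,interpolation=cv2.INTER_CUBIC))
E
```

```text
blue [381.1 331.2 102. ] 91.9 1.679
red [440.  337.6 102. ] 91.2 1.67
s0 [518.4 379.2  70. ] 102.4 1.417
s1 [578.  370.1  70. ] 105.8 1.4
L [496.  383.8  70. ] 109.6 1.401
R [598.7 366.4  70. ] 109.2 1.39
```

View pics/wCc.png

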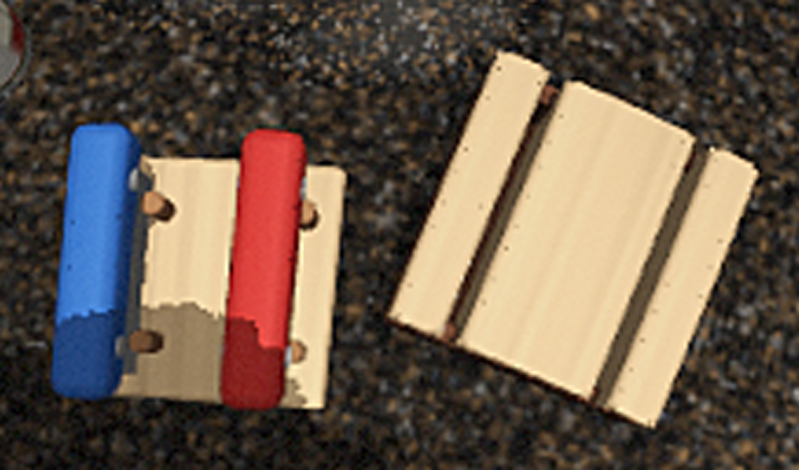

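```bash
cat >> h.py <<'E'
import pickle
def pickS(p,yaw,z=77):
    q=[np.pi,0,yaw]; bot.grip(.5); bot.move_ptp((*p,190),q)
    if bot.movel((*p,z),max_speed=100,threshold=12): st("HIT"); return False
    bot.grip(0,90); st("gripped"); bot.movel((*p,240),max_speed=120); st("lifted")
    bot.move_ptp((495,250,330),o); bot.dwell(.2); im=cv2.resize(imaging.capture("wrist"),(800,600),interpolation=cv2.INTER_CUBIC)
    d=cv2.absdiff(im,cv2.imread("pics/wC.png"))[30:210,400:580].max(2); print("block diff",(d>50).mean()); cv2.imwrite("pics/wD.png",im)
def placeS(p,yaw,z=71):
    q=[np.pi,0,yaw]; bot.move_ptp((*p,230),q); bot.movel((*p,145),max_speed=120); st("above")
    h=bot.movel((*p,z),max_speed=35,threshold=10); st(f"down {h}")
E
python3 - <<'E'
from h import *
pickS((440,337.5),1.675)
E
```

```text
gripped 29.1 [440.6 337.9  77.9] F [-0.1 -0.9  5.5] op 20.4 gf 88.9
lifted 30.6 [439.6 337.2 239.2] F [-0.1 -0.5 -0.5] op 20.4 gf 88.1
block diff 0.16311728395061728
```

View pics/wD.png

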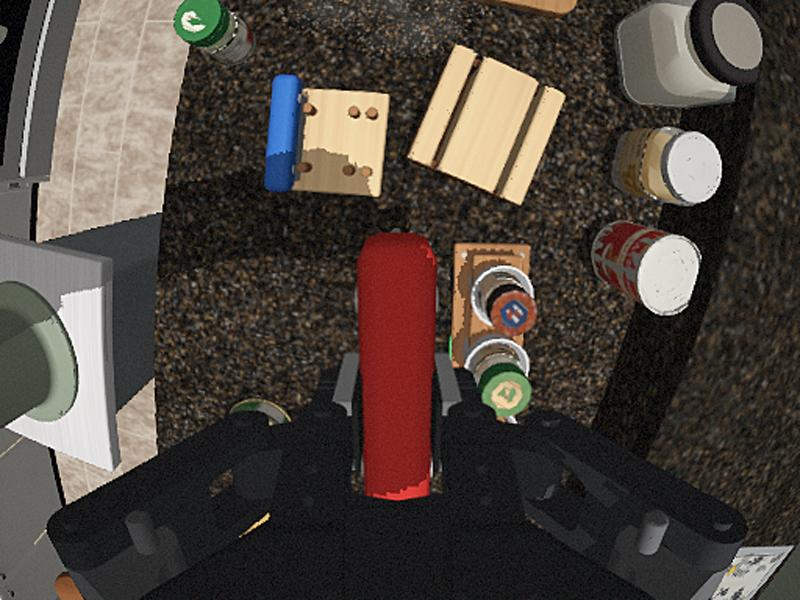

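Red is held straight and the block hasn't moved. The whole picture shifted about 2 px, which explains the difference. Inserting now.

```bash
python3 - <<'E'
from h import *
placeS((577.5,370.3),1.40)
E
```

```text
above 33.1 [578.2 370.4 146.3] F [ 0.2  0.3 -0.8] op 20.0 gf 88.0
down True 34.9 [577.5 370.3  74. ] F [-0.8 -0.3  5. ] op 20.4 gf 88.5
```

```bash
python3 - <<'E'
from h import *
bot.grip(.45); bot.movel((577.5,370.3,240),max_speed=150); st("up")
pickS((381.3,331),1.675)
E
```

```text
up 36.5 [577.  370.  238.8] F [ 0.  -0.5 -1. ] op 38.3 gf 0.0
gripped 39.2 [381.6 331.3  77.9] F [-1.1 -0.7  6.1] op 20.4 gf 88.5
lifted 40.7 [380.9 330.7 239.2] F [-0.  -1.1 -1.6] op 20.7 gf 88.0
block diff 0.36570987654320986
```

View pics/wD.png

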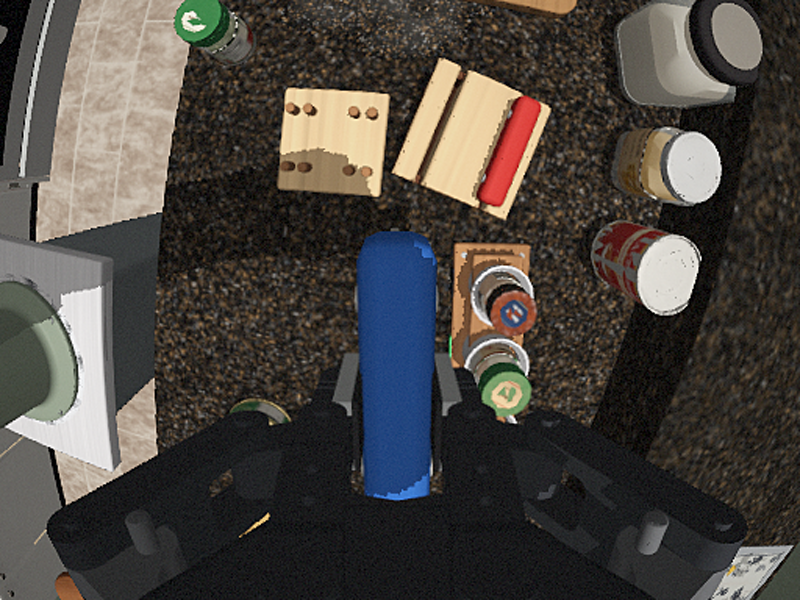

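The block has been knocked aside. Slot 0 now runs from about (461,71) to (421,180), so I'll re-measure it and insert there.

```bash
python3 - <<'E'
from h import *
m=imaging.camera_model("wrist");s=.64
im=cv2.imread("pics/wD.png");cv2.imwrite("pics/wDc.png",cv2.resize(im[40:230,380:570],(760,760)[0:2] if 0 else (600,600),interpolation=cv2.INTER_CUBIC))
for n,a,b,z in [("s0",(461,71),(421,180),70),("L",(440,58),(395,175),70),("red",(529,98),(491,202),98)]:
    A=onz("wrist",np.array(a)*s,z,m);B=onz("wrist",np.array(b)*s,z,m);d=A-B
    print(n,((A+B)/2).round(1),np.linalg.norm(d).round(1),np.arctan2(d[1],d[0]).round(3))
E
```

```text
s0 [507.4 364.6  70. ] 102.4 1.433
L [486.1 368.1  70. ] 110.3 1.418
red [564.3 355.   98. ] 92.5 1.435
```

View pics/wDc.png

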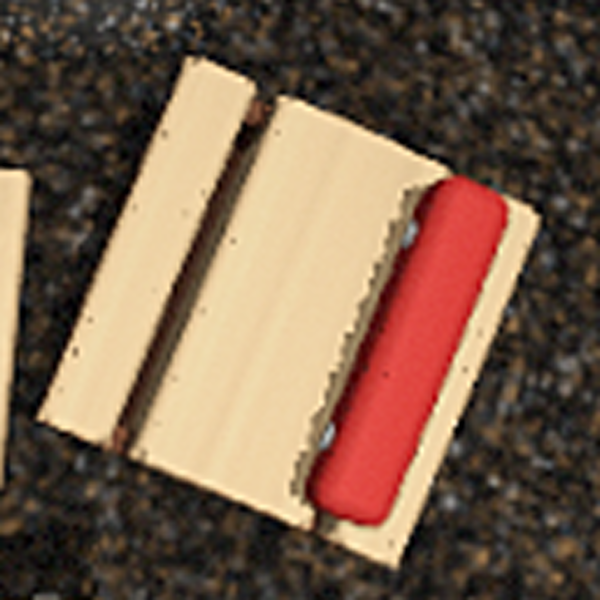

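```bash
python3 - <<'E'
from h import *
m=imaging.camera_model("wrist")
for n,a,b,z in [("s0",(462.3,74.8),(418.5,179.3),70),("L",(440.2,59),(392.7,173),70),("R",(551,108),(506.7,219),70)]:
    A=onz("wrist",np.array(a)*.64,z,m);B=onz("wrist",np.array(b)*.64,z,m);d=A-B
    print(n,((A+B)/2).round(1),np.linalg.norm(d).round(1),np.arctan2(d[1],d[0]).round(3))
placeS((507.0,363.6),1.415)
E
```

```text
s0 [507.1 363.1  70. ] 99.8 1.389
L [485.2 368.3  70. ] 108.6 1.391
R [590.1 350.6  70. ] 108.2 1.407
above 43.2 [507.8 363.7 146.2] F [-0.9  0.1 -0.8] op 20.6 gf 88.0
down True 45.0 [508.  363.5  74. ] F [-1.   0.2  4.7] op 20.5 gf 88.6
```

Blue is home at z = 74. I'll release it, back off and check.

```bash
python3 - <<'E'
from h import *
bot.grip(.45); bot.movel((507,363.6,240),max_speed=150)
bot.move_ptp((495,250,330),o); bot.dwell(.3); w=imaging.capture("wrist")
m=imaging.camera_model("wrist")
bot.move_j([1.179,.326,-.193,1.052,0,1.437]); s=imaging.capture("side"); st()
a=cv2.resize(w[:300,150:400],(400,480),interpolation=cv2.INTER_CUBIC);b=cv2.resize(s[100:240,230:380],(400,480),interpolation=cv2.INTER_CUBIC)
cv2.imwrite("pics/fin.png",np.hstack([a,b]))
E
```

```text
49.3 [141.2 531.7 231.5] F [ 1.  -0.1  1. ] op 38.3 gf 0.0
```

View pics/fin.png

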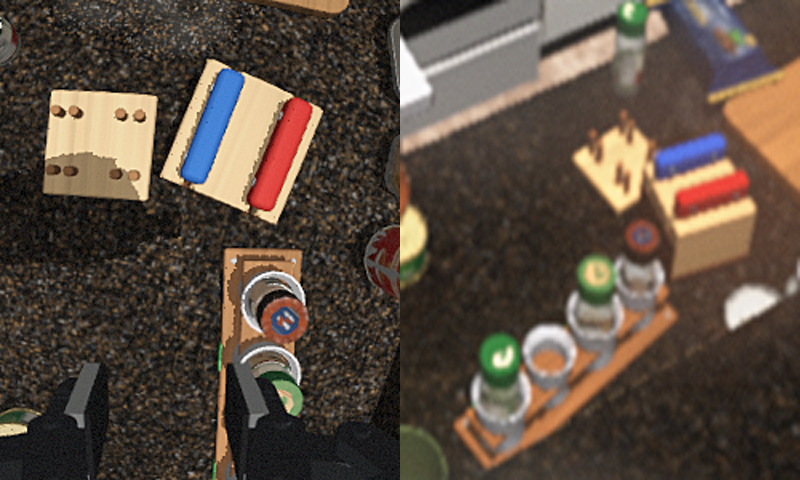

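Everything is placed. As a cheap check that both scrapers are fully home, I'll press lightly on each handle with the fingers shut.

```bash
python3 - <<'E'
from h import *
q=[np.pi,0,1.40]; bot.grip(0,30)
for p in [(566.5,353.2),(507.5,363.5)]:
    bot.move_ptp((*p,150),q); h=bot.movel((*p,94),max_speed=25,threshold=10); st(f"press {h}"); bot.movel((*p,150))
bot.move_ptp((495,250,330),o)
bot.move_j([1.179,.326,-.193,1.052,0,1.437]); bot.dwell(.5)
im=cv2.resize(imaging.capture("side")[100:240,230:380],(600,560),interpolation=cv2.INTER_CUBIC);cv2.imwrite("pics/fin2.png",im)
E
```

```text
press True 53.3 [566.5 353.2  98.1] F [-0.3 -0.9  4.3] op 0.1 gf 2.1
press True 56.0 [507.5 363.5  98.1] F [-0.5  0.1  3.2] op 0.3 gf 2.0
```

View pics/fin2.png

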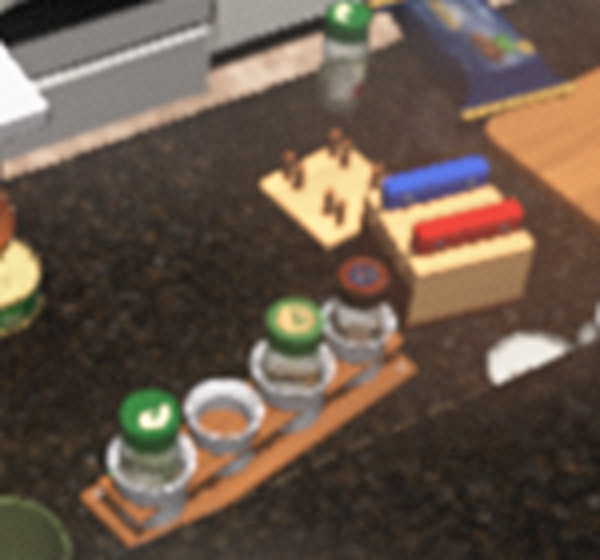

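Both handle tops are at z = 98, which is exactly home. All three jars are seated, at (150,420), (293,325) and (360,275).

```bash
python3 -c "
from bench import bot
print(bot.sign_off())"
```

```text
the job is handed in; nothing more can be done
None
```

The job is handed in: both green jars are seated in the wide tubes, the dark jar is in a slim tube, both scrapers are fully home in the block, and jar_dark_a was not in the scene (all four tubes started empty).

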